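Empty the scrap caddy and clear stray scraps into the waste tub

ROBOT

A 7-joint arm with a two-finger parallel gripper is mounted at the origin on the work surface. World frame = base frame: x ahead of the robot, y to its left, z up, the work surface at z = 0. Lengths are in m, angles in rad, forces in N, time in s.
With the tool pointing down it reaches from about 0.425 to 0.95 m from the base axis. Payload 4.7 kg.
Tool frame: the origin (TCP) lies on the centre line of the jaws, within the pads' length; the fingertips stand 19 mm ahead of it and the grasp point (between the pads) is the TCP; z points along the fingers, x is the direction in which the jaws open and shut, and the axes are right-handed (so a half turn about z gives the same grasp; the last joint's range is limited). The gripper opens to 85 mm and grips with 20 to 120 N. Pads are 22 mm wide; open, the fingers measure 114 mm over their backs; the gripper's body (76 mm by 85 mm) begins 54 mm behind the grasp point. The pads swing forward as they close: fully open they stand 13 mm farther back than shut.
Start: joints at [1.098, 0.469, -0.049, 1.532, 0.024, 1.141, -0.082], TCP at [0.29, -0.61, 0.25] pointing down, gripper open.
Joint ranges: [-2.59, 2.59], [-0.33, 1.99], [-1.39, 1.29], [0.1, 2.45], [-1.04, 4.18], [0.21, 1.99], [-2.66, 2.66]. Speed limits (rad/s): [2.57, 2.57, 3.14, 3.14, 3.14, 3.14, 3.14].

INTERFACE

Orientations are given as a 3x3 rotation matrix whose columns are the frame's x, y, z axes.
In Python, from rig import manip gives the robot as it stands. Calls block until the motion is done:
- manip.movep(position, orientation): joint-space move of the TCP to a pose.
- manip.movel(position, velocity=0.15, ori=None, threshold=None): straight line of the TCP; ori=None keeps the orientation; velocity is the mean speed in m/s. With threshold (N) it stops when the force on the tool has changed by that much, and returns True; else False.
- manip.goto_joints(angles): joint-space move.
- manip.set_gripper(opening): finger opening in m; the grip force is fixed at half the most; returns when the fingers have stopped.
- manip.wait(seconds).
- manip.ik(position, orientation): joint angles nearest the present ones, or None.
- manip.read_state(): the state.
- manip.capture(name): name is "side" or "top"; returns (picture, depth): 384x512x3 uint8, blue, green, red; 384x512 float32, m along the optical axis (not along the pixel's ray), 0 where there is no reading.
- manip.camera_model(name): a dict with "camera_matrix" (3x3 intrinsics, pixels), "dist" ([k1, k2, p1, p2, k3] as OpenCV has them; the pictures are not rectified), "T" (4x4, takes a point from camera to world coordinates). Camera axes: x right, y up, looking along -z (the intrinsics and any distortion apply to the point x, -y, -z); pixel columns grow to the right and rows downward; lengths in m; the calibration is good to about 2 mm. A picture is of the moment at which its call begins. camera_model takes no time and is no camera call.
A pose or a line that the arm cannot do raises manip.MotionError and nothing moves.
- manip.sign_off(): hands the job in, once; it reports no verdict.
The state is a dict: "time_s": time; "q": joint angles; "qvel": joint speeds; "joint_efforts": joint torques, N m; "position": TCP position; "orientation": TCP orientation; "wrist_force": force on the tool from outside, world axes, zero at the start; "ft_torque": the same for the moment, N m; "opening": finger opening in m.
Only numpy, scipy, OpenCV 4.12 (cv2) and the standard library are available. Lean on these libraries where they do the work, as an engineer would, in place of code of your own. Each camera call takes 0.05 s, during which the arm holds its last target.

TASK

Clear all six scraps into the waste tub on the trolley at the far edge of the bench. Push or carry the two stray scraps off the bench into the tub, and carry the loaded caddy by its swinging bail handle to the bench edge, set it down with its open lip out over the tub, let go, then take it by the pull on its back and tip all four scraps out. Leave the empty caddy standing on the bench, wholly back from the edge; put it down without banging it, and leave the dishes, the bottle and the beaker undisturbed.

Things in the scene. Friction and masses are not known exactly. Their poses are not given: they have to be found in the camera images.
- bench_edge (a point): a point on the bench top's far edge. The bench top is flat stainless steel at z = 0; its far edge is a straight line along y, and x of this point is the edge. Everything beyond it drops to the floor.
- worktop: the front section of the bench top (fixed): stainless steel slab 240 mm deep (x), 1500 mm long (y), 35 mm thick, its top at z = 0, flush with the rest of the bench top behind it. Origin at the centre of its underside.
- tub: grey open plastic waste tub (fixed) on a steel trolley parked against the bench: 300 mm along x, 380 mm along y, 145 mm deep, walls 6 mm, floor 10 mm, its near wall 5 mm beyond the bench edge. Origin at the centre of its underside, 175 mm below the bench top. It stands somewhere along the edge.
- tub_mouth (a point): the centre of the tub's open mouth, level with its rim, 30 mm below the bench top. The inside of the mouth is 288 mm along x and 368 mm along y.
- power_unit: black bench power unit (fixed), a box 120 x 160 mm, 154 mm tall; origin at the centre of its underside. The caddy is parked with its back close to it, so that its back pull cannot be taken there.
- caddy: loose bamboo scrap caddy, 0.54 kg empty, open like a dustpan at its front (its own +x). Flat floor 150 mm wide, 6 mm thick, on the bench from x = -95 to +55 mm; then sloping up to the lip. Side walls 8 mm thick, 90 mm high at the back, 50 at the front; back wall 90 mm high, outer face at x = -95. 169 mm wide over the bail. Origin: centre of underside.
- caddy_lip (a point): the middle of the caddy's front lip, at (95, 0, 12) mm in the caddy's frame, 12 mm above the bench. Scraps slide out over it when the caddy is 40 to 75 degrees nose down.
- bail: the caddy's swinging bail handle, a steel hoop 169 mm wide. Origin at the middle of its hinge axis, at (-27, 0, 88) mm in the caddy's frame (axis: the caddy's y); its z axis points along the hoop to the grip. It swings 1.0 rad each way and stays where left (0.035 N m). Firmly gripped it keeps its lean, the caddy hanging level below it.
- bail_grip (a point): the centre of the bail's wooden grip, a round bar of 16 mm diameter and 80 mm length along the caddy's y, 85 mm from the hinge axis (173 mm above the caddy's underside when upright). Its x axis is the caddy's x turned with the bail.
- pull_grip (a point): the middle of the steel pull on the caddy's back: a round bar of 12 mm diameter, 90 mm long along the caddy's y, at (-140, 0, 70) mm in the caddy's frame, its centre 45 mm clear of the back wall. It turns between the fingers as the caddy is tipped.
- scrap_cork: worn tapered cork, 32 mm wide at its foot, 26 mm at its top, 30 mm tall, 15 g, loose in the caddy; origin at the centre of its foot.
- scrap_bung: black rubber bung, tapered, 36 mm wide at its foot, 29 mm at its top, 28 mm tall, 35 g, loose in the caddy; origin at the centre of its foot.
- scrap_pine: pine offcut 40 x 24 mm, 22 mm tall, 15 g, loose in the caddy; origin at the centre of its underside.
- scrap_pine_short: pine offcut 30 x 24 mm, 22 mm tall, 15 g, loose in the caddy; origin at the centre of its underside.
- stray_cork: a cork like the other, standing on its wide foot on the bench top before the tub; origin at the centre of its foot.
- stray_pine: pine offcut 45 x 24 mm, 22 mm tall, 15 g, lying on the bench top before the tub; origin at the centre of its underside.
- dishes: bystander: stack of three clear petri dishes, 90 mm wide, 46 mm tall, loose; origin at the centre of its underside.
- sanitiser: bystander: clear pump bottle, 65 mm wide, 184 mm tall, loose; origin at the centre of its underside.
- beaker: bystander: glass beaker, 68 mm wide, 90 mm tall, loose; origin at the centre of its underside.
- pull: the steel pull on the caddy's back as a part: its origin lies on the back wall's outer face, at (-95, 0, 70) mm in the caddy's frame.

How it is judged:
By the outcome, as a careful person would: the job done as asked, in the order asked, and still so for the second after the job is handed in, with the robot touching nothing.
It also fails if it takes over 72 s, if anything falls off the work surface, if the arm or the gripper's body presses on something with over 40 N, if the wrist force passes 120 N, or if a joint passes its speed limit or range.

## Working session

There is one attempt and no reset: what is moved stays moved. The work goes in short steps, each a Python script; the robot and the scene stay as the last script left them, time stands still between calls to the robot, and variables do not carry over. Pictures are saved under pics/ and viewed, and the job is handed in when it is done.

```bash
ls -la; mkdir -p pics
cat > h.py <<'E'
import numpy as np, cv2
from rig import manip
def unproj(name, u, v, d, cm=None):
    cm=cm or manip.camera_model(name)
    K=np.array(cm["camera_matrix"]);D=np.array(cm["dist"],float);T=np.array(cm["T"])
    p=cv2.undistortPoints(np.array([[[u,v]]],float),K,D)[0,0]
    c=np.array([p[0]*d,-p[1]*d,-d,1]); return (T@c)[:3]
def ray(name,u,v,z):
    T=np.array(manip.camera_model(name)["T"]); o=T[:3,3]; p=unproj(name,u,v,1.0)
    d=p-o; return o+d*(z-o[2])/d[2]
def cloud(name,depth):
    cm=manip.camera_model(name)
    K=np.array(cm["camera_matrix"]);D=np.array(cm["dist"],float);T=np.array(cm["T"])
    h,w=depth.shape; uu,vv=np.meshgrid(np.arange(w),np.arange(h))
    p=cv2.undistortPoints(np.stack([uu,vv],-1).reshape(-1,1,2).astype(float),K,D).reshape(h,w,2)
    c=np.stack([p[...,0]*depth,-p[...,1]*depth,-depth],-1)
    P=c@T[:3,:3].T+T[:3,3]; P[depth<=0]=np.nan; return P
def st():
    s=manip.read_state(); print('t',round(s['time_s'],2),'p',np.round(s['position'],4),'op',round(s['opening'],4),'F',np.round(s['wrist_force'],1),'q',np.round(s['q'],2)); return s
E
python3 - <<'E'
from h import *
s=st(); print(np.round(s['orientation'],3))
for n in ("side","top"):
    im,d=manip.capture(n); cv2.imwrite(f'pics/{n}0.png',im); np.savez(f'{n}0.npz',im=im,d=d)
    cm=manip.camera_model(n); print(n,cm["camera_matrix"],cm["dist"],np.round(cm["T"],3).tolist())
E
```

```text
total 12
drwxr-xr-x  3 agent agent 4096 Dec  6 05:21 .
drwxr-xr-x 23 root  root  4096 Dec  6 05:21 ..
drwxr-xr-x  2 agent agent 4096 Dec  6 05:21 pics
t 0.0 p [ 0.2896 -0.6091  0.2493] op 0.0852 F [-0.5  0.2  0.2] q [ 1.1   0.47 -0.05  1.53  0.02  1.14 -0.08]
[[ 0.429 -0.903 -0.001]
 [-0.903 -0.429  0.002]
 [-0.002  0.    -1.   ]]
side [[444.67561237   0.         259.76714386]
 [  0.         444.67561237 194.29720896]
 [  0.           0.           1.        ]] [0.03963117 0.         0.         0.         0.        ] [[-0.94, 0.236, -0.245, 0.229], [-0.34, -0.626, 0.702, 0.859], [0.012, 0.743, 0.669, 0.887], [0.0, 0.0, 0.0, 1.0]]
top [[353.16312886   0.         251.24023666]
 [  0.         353.16312886 191.78327681]
 [  0.           0.           1.        ]] [0.03763374 0.         0.         0.         0.        ] [[0.01, 0.976, -0.218, 0.257], [-1.0, 0.008, -0.007, -0.026], [-0.005, 0.218, 0.976, 1.27], [0.0, 0.0, 0.0, 1.0]]
```

View pics/top0.png

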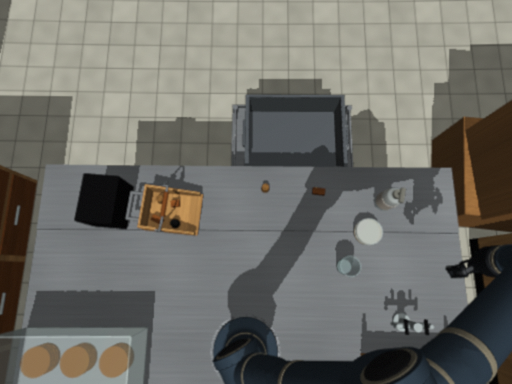

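View pics/side0.png

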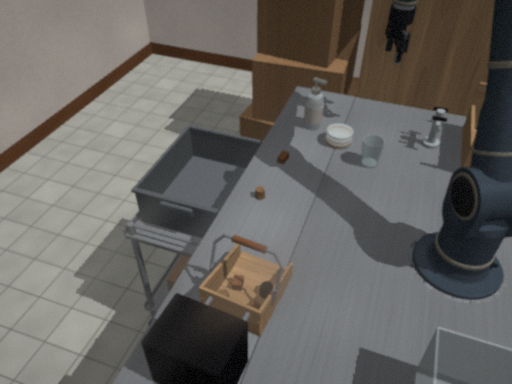

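Top view: the caddy is at about (170,210), its back toward the power unit at (104,200). The strays are at (265,187) and (318,191), the tub at (296,130), and the bench edge on row ~166. Now to measure.

Run:
```python
from h import *
z=np.load('top0.npz'); im,d=z['im'],z['d']; P=cloud('top',d)
zs=np.load('side0.npz'); ims,ds=zs['im'],zs['d']; Ps=cloud('side',ds)
# enlarged crops
cv2.imwrite('pics/topc.png',cv2.resize(im[150:260,60:220],None,fx=5,fy=5,interpolation=cv2.INTER_CUBIC))
cv2.imwrite('pics/sidec.png',cv2.resize(ims[220:340,180:310],None,fx=5,fy=5,interpolation=cv2.INTER_CUBIC))
# bench edge: per column, last row w/ z near 0
for c in (60,100,160,215,380,430):
    col=P[:,c]; ok=np.where(np.abs(col[:,2])<0.012)[0]; r=ok.min(); print('edge',c,r,np.round(col[r],3), np.round(ray('top',c,r,0),3))
def blob(P,mask,name):
    n,l,s,c=cv2.connectedComponentsWithStats(mask.astype(np.uint8))
    for i in range(1,n):
        if s[i,4]>8:
            q=P[l==i]; print(name,'px',np.round(c[i],1),'area',s[i,4],'med',np.round(np.nanmedian(q,0),3),'zmax',np.round(np.nanpercentile(q[:,2],95),3),'min',np.round(np.nanpercentile(q,2,axis=0),3),'max',np.round(np.nanpercentile(q,98,axis=0),3))
m=(P[...,2]>0.010)&(P[...,0]>0.3)&(P[...,0]<1.0)&(np.abs(P[...,1])<0.75); blob(P,m,'top')
m=(Ps[...,2]>0.010)&(Ps[...,0]>0.3)&(Ps[...,0]<1.0)&(np.abs(Ps[...,1])<0.75); blob(Ps,m,'side')
# tub rim
m=(np.abs(P[...,2]+0.03)<0.008)&(P[...,0]>0.65)&(P[...,0]<1.2); blob(P,m,'rim')
m=(P[...,2]<-0.15)&(P[...,2]>-0.18)&(P[...,0]>0.65)&(P[...,0]<1.2); blob(P,m,'floor')
```

```text
edge 60 165 [ 0.638  0.695 -0.001] [0.637 0.694 0.   ]
edge 100 165 [0.638 0.547 0.001] [0.639 0.547 0.   ]
edge 160 165 [0.641 0.324 0.001] [0.641 0.325 0.   ]
edge 215 166 [ 0.64   0.119 -0.002] [0.639 0.119 0.   ]
edge 380 167 [ 0.639 -0.494  0.003] [ 0.64  -0.495  0.   ]
edge 430 168 [ 0.637 -0.676  0.002] [ 0.637 -0.678  0.   ]
top px [127. 204.] area 4331 med [0.471 0.421 0.131] zmax 0.159 min [0.389 0.172 0.011] max [0.555 0.532 0.173]
top px [265.2 187.2] area 56 med [ 0.552 -0.067  0.03 ] zmax 0.035 min [ 0.542 -0.083  0.011] max [ 0.567 -0.056  0.037]
top px [318.4 190.5] area 93 med [ 0.545 -0.26   0.023] zmax 0.027 min [ 0.531 -0.285  0.013] max [ 0.556 -0.239  0.029]
top px [389.7 197.8] area 537 med [ 0.498 -0.479  0.118] zmax 0.186 min [ 0.476 -0.501  0.017] max [ 0.533 -0.459  0.187]
top px [175.  202.8] area 71 med [0.492 0.255 0.028] zmax 0.033 min [0.48  0.24  0.011] max [0.511 0.271 0.034]
top px [367.6 231.4] area 625 med [ 0.396 -0.42   0.048] zmax 0.052 min [ 0.353 -0.463  0.016] max [ 0.438 -0.382  0.053]
top px [493.6 250.5] area 377 med [ 0.312 -0.583  0.425
[... 1566 characters left out ...]
.085 -0.168] zmax -0.152 min [ 0.68  -1.093 -0.18 ] max [ 0.952 -1.075 -0.151]
floor px [291.9 138. ] area 4781 med [ 0.816 -0.189 -0.163] zmax -0.158 min [ 0.698 -0.367 -0.17 ] max [ 0.939 -0.01  -0.155]
floor px [232.5 136. ] area 42 med [ 0.826  0.066 -0.176] zmax -0.172 min [ 0.769  0.064 -0.18 ] max [ 0.891  0.071 -0.171]
floor px [348.5 150.8] area 88 med [ 0.76  -0.432 -0.176] zmax -0.171 min [ 0.697 -0.438 -0.18 ] max [ 0.848 -0.424 -0.17 ]
floor px [232.5 153. ] area 10 med [ 0.752  0.066 -0.177] zmax -0.172 min [ 0.741  0.063 -0.179] max [ 0.76   0.068 -0.171]
floor px [231.7 161.8] area 13 med [ 0.711  0.067 -0.177] zmax -0.171 min [ 0.697  0.067 -0.179] max [ 0.732  0.072 -0.17 ]
```

```bash
ls pics
```

```text
side0.png
sidec.png
top0.png
topc.png
```

View pics/topc.png

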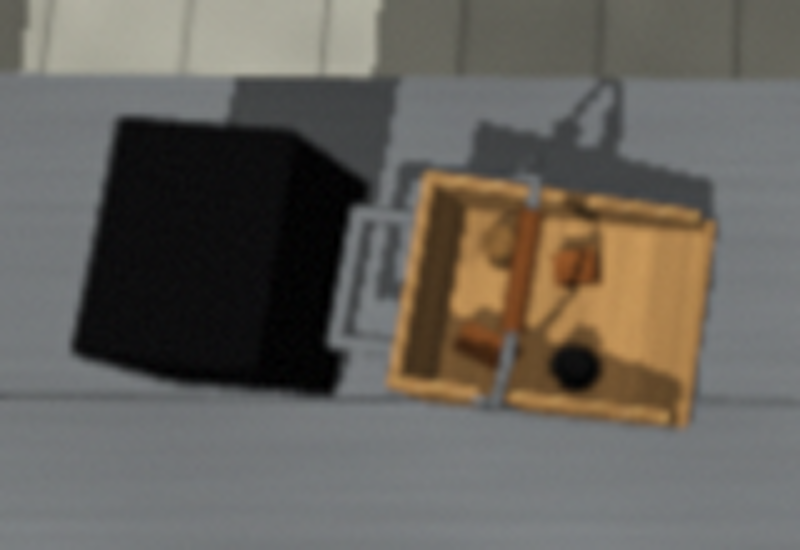

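View pics/sidec.png

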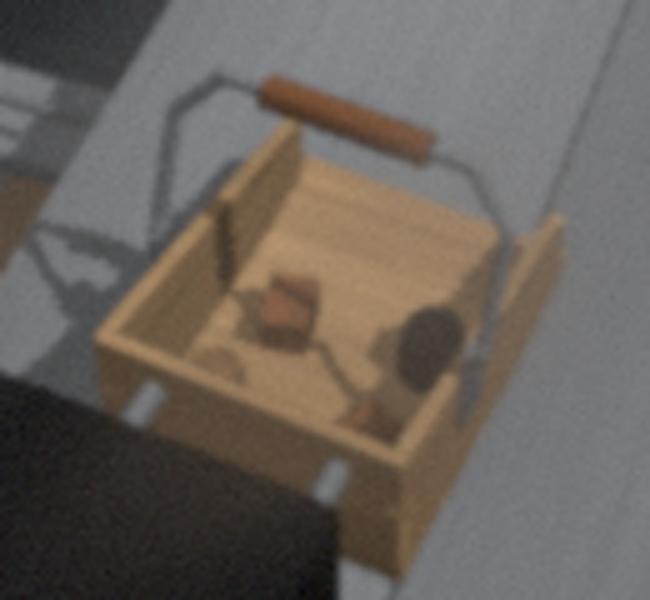

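Run:
```python
from h import *
for n in('top','side'):
    z=np.load(n+'0.npz'); im,d=z['im'],z['d']; P=cloud(n,d)
    R=(P[...,0]>0.3)&(P[...,0]<0.64)&(P[...,1]>0.1)&(P[...,1]<0.42)
    hsv=cv2.cvtColor(im,cv2.COLOR_BGR2HSV)
    m=R&(P[...,2]>0.12); q=P[m]
    col=hsv[m]
    # grip: saturated brown
    g=m&(hsv[...,1]>120); qg=P[g]; print(n,'grip n',g.sum(), 'mean',np.round(qg.mean(0),4),'min',np.round(np.percentile(qg,3,axis=0),3),'max',np.round(np.percentile(qg,97,axis=0),3))
    c=qg-qg.mean(0); v=np.linalg.svd(c[:,:2],full_matrices=False)[2][0]; print('axis',v,np.degrees(np.arctan2(v[1],v[0])))
    # bamboo walls
    for lo,hi in((0.04,0.06),(0.06,0.08),(0.08,0.1)):
        b=R&(P[...,2]>lo)&(P[...,2]<hi)&(hsv[...,1]>90); pts=P[b][:,:2].astype(np.float32)
        if len(pts)>10: r=cv2.minAreaRect(pts); print(n,lo,hi,len(pts),np.round(r[0],3),np.round(r[1],3),round(r[2],1),'minmax',pts.min(0),pts.max(0))
    # power unit
    pu=(P[...,2]>0.14)&(P[...,2]<0.165)&(P[...,1]>0.36)&(P[...,0]>0.3)&(P[...,0]<0.64)
    r=cv2.minAreaRect(P[pu][:,:2].astype(np.float32)); print('pu',np.round(cv2.boxPoints(r),3).tolist(),r)
    s=R&(P[...,2]>0.004); r=cv2.minAreaRect(P[s&(hsv[...,1]>90)&(P[...,2]<0.1)][:,:2].astype(np.float32)); print('all',r)
```

```text
top grip n 142 mean [0.4639 0.2668 0.1705] min [0.426 0.247 0.126] max [0.506 0.418 0.179]
axis [-0.29268708 -0.95620828] -107.01889646608483
top 0.04 0.06 194 [0.465 0.296] [0.251 0.149] 85.8 minmax [0.3820433  0.16618435] [0.54115874 0.4198624 ]
top 0.06 0.08 241 [0.468 0.308] [0.23  0.151] 83.8 minmax [0.38431516 0.18635888] [0.5442456  0.41992813]
top 0.08 0.1 206 [0.469 0.35 ] [0.14  0.155] 89.1 minmax [0.3905406  0.28126222] [0.54719156 0.4199501 ]
pu [[0.3970000147819519, 0.42399999499320984], [0.5600000023841858, 0.41200000047683716], [0.5690000057220459, 0.5329999923706055], [0.4059999883174896, 0.5450000166893005]] ((0.48310115933418274, 0.478487104177475), (0.1215687021613121, 0.16300420463085175), 85.9322738647461)
all ((0.4660051763057709, 0.29311466217041016), (0.25739026069641113, 0.152404323220253), 85.37211608886719)
side grip n 101 mean [0.4709 0.264  0.1736] min [0.443 0.258 0.17 ] max [0.495 0.269 0.176]
axis [-0.99636287  0.08521168] 175.11180284600673
side 0.04 0.06 337 [0.46  0.272] [0.182 0.146] 85.1 minmax [0.3910441  0.17548509] [0.5398563  0.36873507]
side 0.06 0.08 285 [0.463 0.289] [0.147 0.149] 84.7 minmax [0.3909038  0.20951708] [0.53984284 0.36820844]
side 0.08 0.1 384 [0.467 0.335] [0.06 0.15] 81.2 minmax [0.39110708 0.29527336] [0.5419565  0.36755708]
pu [[0.3959999978542328, 0.42899999022483826], [0.5569999814033508, 0.4169999957084656], [0.5659999847412109, 0.5370000004768372], [0.4059999883174896, 0.5490000247955322]] ((0.4812784492969513, 0.48309195041656494), (0.12073373049497604, 0.16101039946079254), 85.68009948730469)
all ((0.4605126976966858, 0.2659522593021393), (0.1951541304588318, 0.148982435464859), 85.4144515991211)
```

Crops: the caddy faces −y, with the bail leaning toward its front. The side-view grip spans about (232,238)–(266,249), and the four scraps lie on its floor. Next come the exact stray poses, the edge from the side view, and the grip axis.

Run:
```python
from h import *
for n in('top','side'):
    z=np.load(n+'0.npz'); im,d=z['im'],z['d']; P=cloud(n,d); hsv=cv2.cvtColor(im,cv2.COLOR_BGR2HSV)
    for nm,c,h in(('cork',(0.552,-0.062),.03),('pine',(0.542,-0.256),.022)):
        near=(np.hypot(P[...,0]-c[0],P[...,1]-c[1])<0.05)
        bench=near&(np.abs(P[...,2])<0.01)&(hsv[...,1]<60)
        m=near&(hsv[...,1]>110)
        q=P[m]; zt=np.percentile(q[:,2],90); t=q[q[:,2]>zt-0.006]
        r=cv2.minAreaRect(t[:,:2].astype(np.float32)); ra=cv2.minAreaRect(q[:,:2].astype(np.float32))
        ys,xs=np.where(m); k=P[m][:,2]>zt-0.006
        rr=ray(n,xs[k].mean(),ys[k].mean(),h)
        print(n,nm,m.sum(),'benchz',np.round(np.median(P[bench][:,2]),4),'ztop',round(zt,4),'topmean',np.round(t.mean(0),4),'ray',np.round(rr,4),'\n  rect',r,'\n  all',ra)
    R=(P[...,0]>0.4)&(P[...,0]<0.53)&(P[...,1]>0.2)&(P[...,1]<0.3)&(P[...,2]>0.14)&(hsv[...,1]>120)
    ys,xs=np.where(R); q=P[R]; print(n,'grip',R.sum(),np.round(q.mean(0),4),np.round(q.min(0),3),np.round(q.max(0),3)); v=np.linalg.svd((q-q.mean(0))[:,:2],full_matrices=False)[2][0]; print(np.degrees(np.arctan2(v[1],v[0])),'ray',np.round(ray(n,(xs.min()+xs.max())/2,(ys.min()+ys.max())/2,0.168),4), 'pxmean',ray(n,xs.mean(),ys.mean(),0.168))
    b=(np.abs(P[...,2])<0.01)&(P[...,0]>0.6)
    for y0 in(-0.3,-0.2,-.1,0,.1,.2):
        k=b&(np.abs(P[...,1]-y0)<0.01); print('edge',y0,P[k][:,0].max() if k.any() else None)
    for z0,x0 in((-0.03,1.0),):
        pass
```

```text
top cork 47 benchz 0.0013 ztop 0.0344 topmean [ 0.5547 -0.0685  0.0322] ray [ 0.5552 -0.0686  0.03  ] 
  rect ((0.5539914965629578, -0.06824183464050293), (0.021064572036266327, 0.018868708983063698), 30.28778839111328) 
  all ((0.5523068904876709, -0.06733676791191101), (0.02264983393251896, 0.021612083539366722), 2.103830575942993)
top pine 76 benchz 0.0015 ztop 0.0265 topmean [ 0.5424 -0.2595  0.0239] ray [ 0.5429 -0.2598  0.022 ] 
  rect ((0.5430989265441895, -0.26060420274734497), (0.040385112166404724, 0.019811591133475304), 88.03292846679688) 
  all ((0.5431169867515564, -0.2608336806297302), (0.040392376482486725, 0.022721225395798683), 86.31526947021484)
top grip 132 [0.4611 0.2554 0.1735] [0.42  0.245 0.164] [0.504 0.27  0.18 ]
173.71350487454924 ray [0.4618 0.2589 0.168 ] pxmean [0.46200045 0.25681897 0.168     ]
edge -0.3 0.6386974661269448
edge -0.2 0.6382799902857008
edge -0.1 0.6417026010258134
edge 0 0.6410049983951996
edge 0.1 0.6402396713978229
edge 0.2 0.6388864363351806
side cork 29 benchz -0.0001 ztop 0.0301 topmean [ 0.5499 -0.0585  0.0282] ray [ 0.5492 -0.0565 
[... 213 characters left out ...]
5619359016), 20.543231964111328)
side pine 73 benchz -0.0005 ztop 0.0229 topmean [ 0.5391 -0.2511  0.0209] ray [ 0.5387 -0.2496  0.022 ] 
  rect ((0.5399438738822937, -0.2517927289009094), (0.044405147433280945, 0.02139151468873024), 84.00161743164062) 
  all ((0.5400078296661377, -0.25118401646614075), (0.04562929645180702, 0.02139151468873024), 84.00161743164062)
side grip 101 [0.4709 0.264  0.1736] [0.44  0.254 0.169] [0.496 0.27  0.178]
175.11180284600673 ray [0.4707 0.2575 0.168 ] pxmean [0.47275353 0.25936461 0.168     ]
edge -0.3 0.6380362540620933
edge -0.2 0.638363617363206
edge -0.1 0.6380071447605821
edge 0 0.6388145695641885
edge 0.1 0.6388158889283574
edge 0.2 0.6387262747002365
```

```bash
cat >> h.py <<'E'
def Rz(deg,tilt=0):
    a=np.radians(deg); x=np.array([np.cos(a),np.sin(a),0]); z=np.array([0,0,-1.]); y=np.cross(z,x)
    return np.stack([x,y,z],1)
E
python3 - <<'E'
from h import *
for nm,p,y in [('pine',(.541,-.2555,.027),-5),('pineup',(.541,-.2555,.32),-5),('drop',(.75,-.22,-.01),-5),('cork',(.5525,-.063,.03),0),('drop2',(.75,-.16,-.01),0),('bail',(.466,.2575,.168),-95),('bailup',(.466,.2575,.25),-95),('bailup2',(.466,.2575,.25),85),('place',(.6,-.195,.168),0),('pull',(.445,-.195,.07),0),('tip',(.605,-.195,.2),0),('back',(.375,-.195,.07),0)]:
    q=manip.ik(p,Rz(y)); print(nm,None if q is None else np.round(q,2))
E
```

```text
pine [ 0.61  0.64 -0.32  1.88  0.31  0.67  0.02]
pineup [ 0.69  0.32 -0.41  1.61  0.13  1.23  0.16]
drop [ 0.4   0.91 -0.29  1.39  0.3   0.88 -0.06]
cork [ 0.41  0.62 -0.48  1.97  0.45  0.66 -0.37]
drop2 [ 0.36  0.9  -0.34  1.43  0.35  0.87 -0.09]
bail [ 0.07  0.46 -0.84  1.92  0.42  0.94 -2.63]
bailup [ 0.2   0.4  -1.01  1.83  0.38  1.12 -2.6 ]
bailup2 [ 0.28  0.46 -1.13  1.83  0.45  1.15  0.47]
place [ 0.57  0.52 -0.44  1.71  0.26  0.98  0.03]
pull [ 0.67  0.45 -0.42  2.12  0.31  0.63  0.04]
tip [ 0.57  0.49 -0.45  1.67  0.24  1.04  0.04]
back [ 0.73  0.37 -0.41  2.25  0.27  0.56  0.11]
```

Run:
```python
from h import *
manip.movep((.541,-.2555,.32),Rz(-5)); st()
manip.set_gripper(0.06)
manip.movel((.541,-.2555,.06),0.25); 
h=manip.movel((.541,-.2555,.027),0.08,threshold=8); print(h); st()
manip.set_gripper(0.0); st()
manip.movel((.541,-.2555,.09),0.2); st()
im,d=manip.capture('side'); cv2.imwrite('pics/s1.png',cv2.resize(im[100:260,180:380],None,fx=3,fy=3))
```

```text
t 1.72 p [ 0.5401 -0.2578  0.3195] op 0.0852 F [ 0.  -0.5  0.2] q [ 0.69  0.32 -0.41  1.61  0.13  1.23  0.16]
False
t 3.84 p [ 0.5408 -0.2553  0.0264] op 0.0604 F [-0.2 -0.1  0.1] q [ 0.61  0.64 -0.32  1.88  0.31  0.67  0.02]
t 4.26 p [ 0.5416 -0.2557  0.0277] op 0.0225 F [0.7 0.2 2.6] q [ 0.61  0.64 -0.32  1.88  0.31  0.67  0.02]
t 4.72 p [ 0.5409 -0.2557  0.0904] op 0.0226 F [ 0.3  0.9 -0.6] q [ 0.63  0.55 -0.35  1.85  0.26  0.79  0.06]
```

View pics/s1.png

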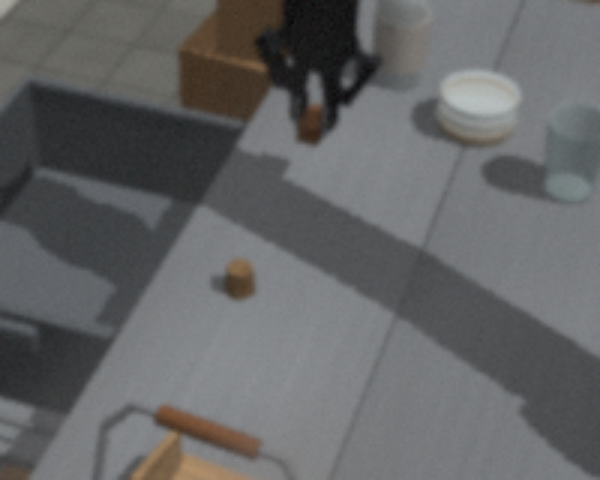

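The picture shows the pine held in the fingers at (310,125), with the cork still standing at (240,278). I'll drop the pine, then fetch the cork.

Run:
```python
from h import *
manip.movel((.75,-.24,.06),0.25); manip.movel((.75,-.24,-.02),0.25)
manip.set_gripper(0.06); st()
manip.movel((.75,-.24,.07),0.25)
manip.movel((.5525,-.063,.10),0.25,ori=Rz(0))
h=manip.movel((.5525,-.063,.031),0.1,threshold=8); print(h); st()
manip.set_gripper(0.0); st()
manip.movel((.5525,-.063,.09),0.2); st()
im,d=manip.capture('side'); cv2.imwrite('pics/s2.png',cv2.resize(im[100:260,130:330],None,fx=3,fy=3))
```

```text
t 6.69 p [ 0.7504 -0.2401 -0.0191] op 0.0601 F [-0.2 -0.6  0.2] q [ 0.43  0.93 -0.3   1.37  0.31  0.88 -0.04]
False
t 9.26 p [ 0.553  -0.0629  0.0314] op 0.0597 F [-0.7  0.1  0.6] q [ 0.31  0.59 -0.35  1.97  0.33  0.63 -0.26]
t 9.67 p [ 0.553  -0.0631  0.0321] op 0.0255 F [-0.8 -0.8  6. ] q [ 0.31  0.59 -0.35  1.97  0.33  0.63 -0.26]
t 10.11 p [ 0.5528 -0.0632  0.0908] op 0.0257 F [-0.7  0.4 -1. ] q [ 0.34  0.5  -0.39  1.95  0.28  0.74 -0.21]
```

View pics/s2.png

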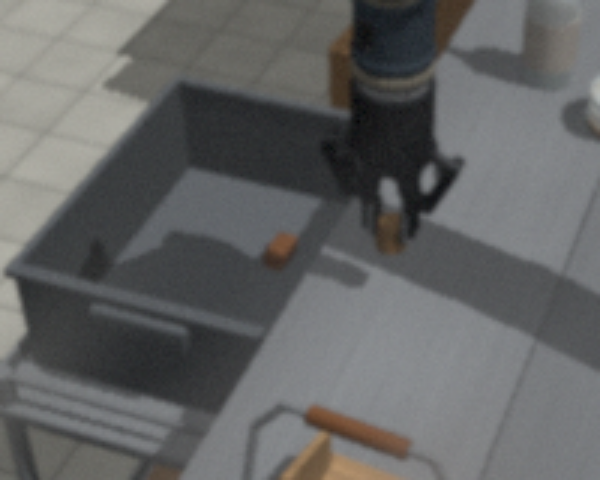

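Pine is in the tub at (280,250) and the cork is held at (390,232). Next: drop the cork and move above the bail.

Run:
```python
from h import *
manip.movel((.75,-.16,.06),0.25); manip.movel((.75,-.16,-.02),0.25)
manip.set_gripper(0.07); st()
manip.movel((.74,-.16,.10),0.3)
for p in ((.466,.2575,.25),(.466,.2575,.168),(.53,.1,.25),(.56,0,.25)):
    for y in(-95,-60,-30,85):
        q=manip.ik(p,Rz(y)); print(p,y,None if q is None else np.round(q,2))
```

```text
t 12.17 p [ 0.7502 -0.1601 -0.0195] op 0.0698 F [-0.4  0.4  0.1] q [ 0.35  0.91 -0.32  1.44  0.33  0.85 -0.08]
(0.466, 0.2575, 0.25) -95 [-0.44  0.24 -0.17  1.86  0.05  1.04 -2.29]
(0.466, 0.2575, 0.25) -60 [-0.33  0.26 -0.3   1.86  0.09  1.04 -1.72]
(0.466, 0.2575, 0.25) -30 [-0.21  0.27 -0.45  1.85  0.14  1.05 -1.24]
(0.466, 0.2575, 0.25) 85 [ 0.11  0.36 -0.87  1.84  0.31  1.09  0.61]
(0.466, 0.2575, 0.168) -95 [-0.5   0.33 -0.1   1.95  0.04  0.86 -2.28]
(0.466, 0.2575, 0.168) -60 [-0.38  0.34 -0.25  1.95  0.11  0.86 -1.74]
(0.466, 0.2575, 0.168) -30 [-0.26  0.36 -0.4   1.94  0.18  0.87 -1.28]
(0.466, 0.2575, 0.168) 85 [ 0.07  0.46 -0.83  1.92  0.42  0.94  0.51]
(0.53, 0.1, 0.25) -95 [-0.19  0.25 -0.09  1.85  0.03  1.04 -1.95]
(0.53, 0.1, 0.25) -60 [-0.07  0.26 -0.24  1.85  0.07  1.04 -1.38]
(0.53, 0.1, 0.25) -30 [ 0.05  0.27 -0.38  1.84  0.11  1.05 -0.9 ]
(0.53, 0.1, 0.25) 85 [ 0.41  0.36 -0.85  1.82  0.31  1.09  0.93]
(0.56, 0, 0.25) -95 [-0.04  0.28 -0.05  1.81  0.02  1.05 -1.75]
(0.56, 0, 0.25) -60 [ 0.09  0.29 -0.21  1.8   0.07  1.05 -1.19]
(0.56, 0, 0.25) -30 [ 0.2   0.3  -0.34  1.8   0.11  1.06 -0.71]
(0.56, 0, 0.25) 85 [ 0.57  0.4  -0.84  1.78  0.33  1.11  1.11]
```

Run:
```python
from h import *
manip.movep((.466,.258,.26),Rz(-95)); st()
im,d=manip.capture('top'); cv2.imwrite('pics/t3.png',cv2.resize(im[150:260,100:260],None,fx=4,fy=4))
im,d=manip.capture('side'); cv2.imwrite('pics/s3.png',cv2.resize(im[170:340,150:350],None,fx=4,fy=4,interpolation=2)[:600])
```

```text
t 14.65 p [0.4664 0.2575 0.2594] op 0.0702 F [-0.8 -0.3 -1.1] q [-0.43  0.24 -0.18  1.85  0.05  1.06 -2.29]
```

View pics/s3.png

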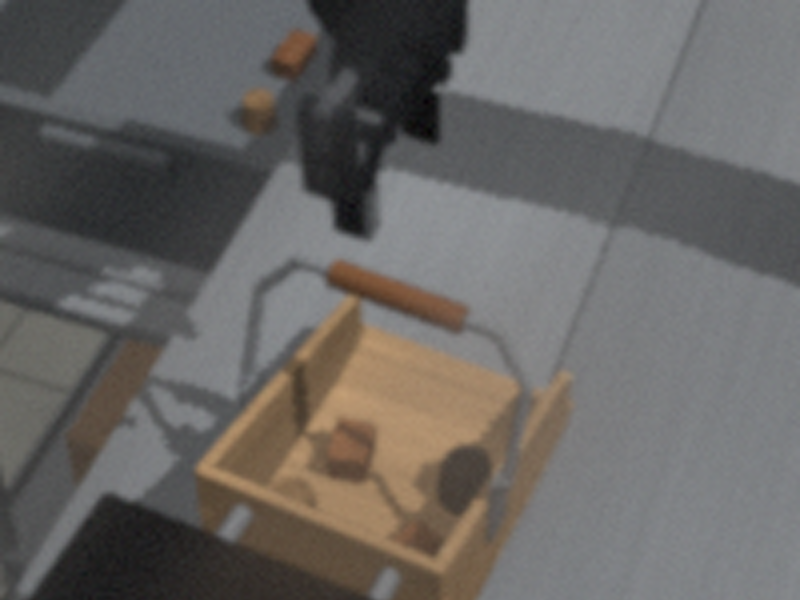

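Both strays lie in the tub, at (258,112) and (295,53), and the gripper is above the bail grip at about (397,297). Descend and grip.

Run:
```python
from h import *
h=manip.movel((.466,.258,.168),0.12,threshold=6); print(h); st()
manip.set_gripper(0.0); s=st()
im,d=manip.capture('side'); cv2.imwrite('pics/s4.png',cv2.resize(im[170:340,150:350],None,fx=4,fy=4,interpolation=2)[:600])
```

```text
False
t 15.67 p [0.4665 0.2583 0.1686] op 0.0702 F [-1.3 -0.5  0.9] q [-0.44  0.34 -0.17  1.95  0.08  0.86 -2.31]
t 16.22 p [0.4661 0.258  0.1684] op 0.0142 F [ 0.1 -1.7  3.2] q [-0.44  0.34 -0.17  1.95  0.08  0.86 -2.32]
```

View pics/s4.png

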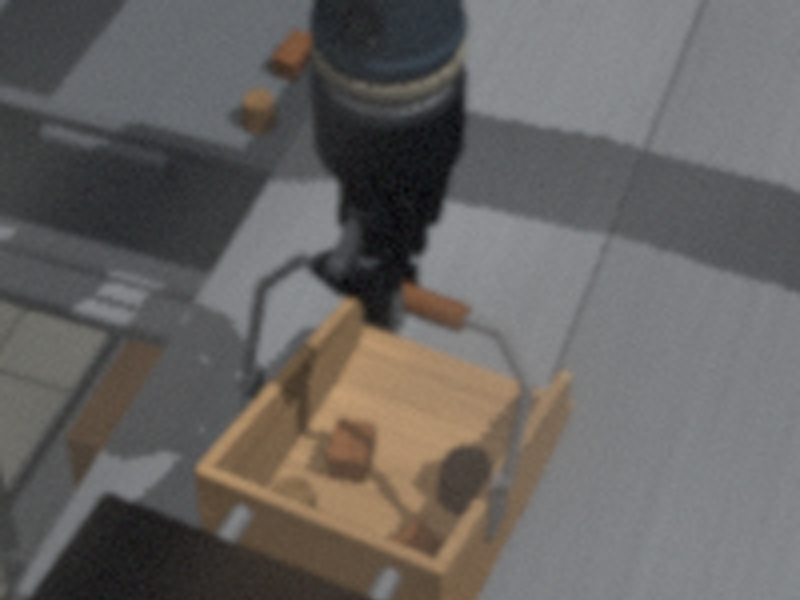

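The bail is gripped (opening 14 mm on the 16 mm bar). I'll lift a little and check how the caddy hangs.

Run:
```python
from h import *
manip.movel((.466,.258,.20),0.06); st()
im,d=manip.capture('side'); cv2.imwrite('pics/s5.png',cv2.resize(im[170:340,150:350],None,fx=4,fy=4,interpolation=2)[:600])
im,d=manip.capture('top'); cv2.imwrite('pics/t5.png',cv2.resize(im[150:270,100:260],None,fx=5,fy=5,interpolation=2)[:600])
P=cloud('top',d)
q=P[(P[...,0]>.37)&(P[...,0]<.58)&(P[...,1]>.1)&(P[...,1]<.4)]
im,d=manip.capture('side');P=cloud('side',d); np.savez('s5.npz',im=im,d=d)
```

```text
t 16.95 p [0.4658 0.2578 0.1999] op 0.0138 F [-0.3 -0.4 -7.5] q [-0.44  0.3  -0.18  1.92  0.06  0.93 -2.31]
```

View pics/s5.png

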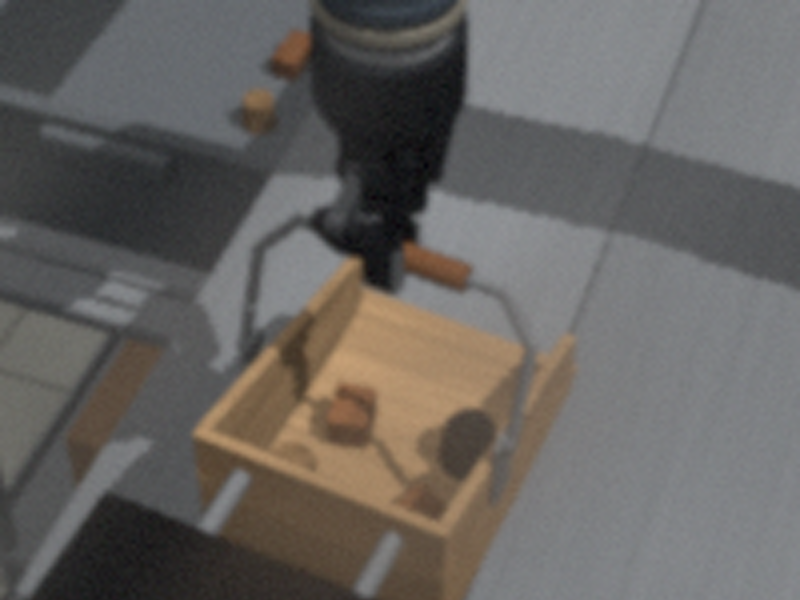

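View pics/t5.png

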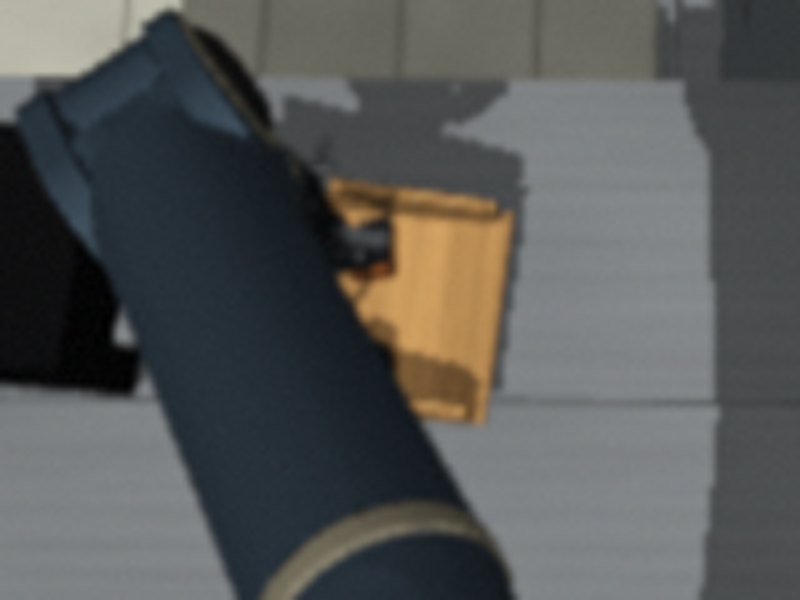

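Run:
```python
from h import *
for r in (218,240,262): print(np.round(ray('top',100+370/5,150+r/5,0.2),3))
z=np.load('s5.npz'); im,P=z['im'],cloud('side',z['d']); hsv=cv2.cvtColor(im,cv2.COLOR_BGR2HSV)
R=(P[...,0]>.37)&(P[...,0]<.58)&(P[...,1]>.1)&(P[...,1]<.4)
g=R&(P[...,2]>.17)&(hsv[...,1]>120)&(P[...,2]<.23); print('grip vis',P[g].min(0),P[g].max(0))
dk=R&(P[...,2]>.185)&(P[...,2]<.225)&(hsv[...,2]<60); print('finger',np.percentile(P[dk],[5,50,95],axis=0).round(3))
# wall tops: left/right heights, back
for lo in (.095,.105,.115,.125):
    b=R&(np.abs(P[...,2]-lo-.005)<.005)&(hsv[...,1]>90); print(lo,b.sum(),P[b].min(0).round(3),P[b].max(0).round(3))
```

```text
[0.489 0.22  0.2  ]
[0.475 0.219 0.2  ]
[0.461 0.219 0.2  ]
grip vis [0.42280124 0.25153458 0.19926828] [0.45902951 0.27016327 0.20814683]
finger [[0.454 0.251 0.193]
 [0.459 0.275 0.205]
 [0.471 0.281 0.221]]
0.095 139 [0.394 0.231 0.095] [0.539 0.36  0.105]
0.105 155 [0.39  0.273 0.105] [0.539 0.36  0.115]
0.115 304 [0.392 0.313 0.115] [0.541 0.364 0.123]Traceback (most recent call last):
  File "<stdin>", line 9, in <module>
    return umr_minimum(a, axis, None, out, keepdims, initial, where)
ValueError: zero-size array to reduction operation minimum which has no identity
```

Checks agree: the visible bar end at x=0.423 puts the bar centre at 0.463 against the TCP at 0.466. The rims rose by the lift height, so the caddy hangs level. Carrying it over now.

Run:
```python
from h import *
manip.movel((.50,.10,.235),0.12); st()
manip.movel((.595,-.19,.235),0.10,ori=Rz(0)); st()
for n in('side','top'):
    im,d=manip.capture(n); cv2.imwrite(f'pics/{n}6.png',cv2.resize(im,None,fx=1.5,fy=1.5)); np.savez(f'{n}6.npz',im=im,d=d)
```

```text
t 18.62 p [0.4997 0.1009 0.2348] op 0.0138 F [-0.5  0.3 -7.6] q [-0.2   0.22 -0.1   1.93  0.02  0.99 -1.96]
t 21.82 p [ 0.595  -0.1896  0.235 ] op 0.014 F [-0.2  0.4 -7.1] q [ 0.41  0.41 -0.22  1.67  0.1   1.07  0.15]
```

View pics/side6.png

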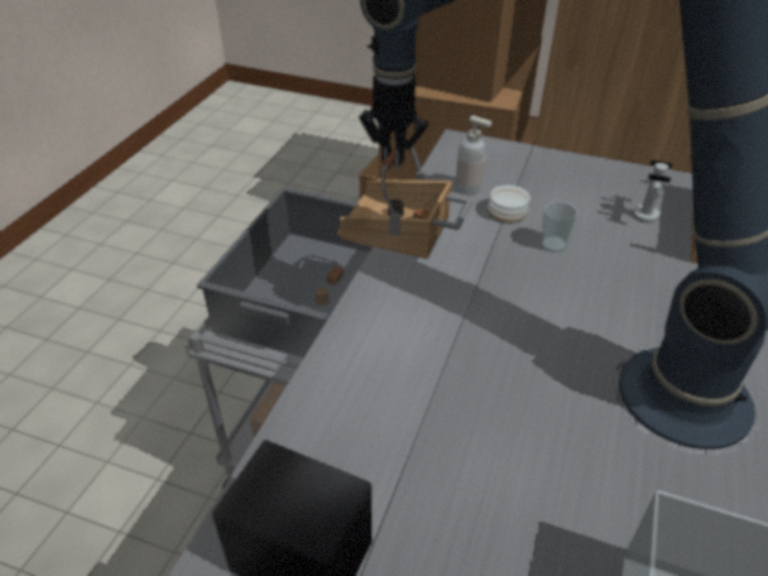

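View pics/top6.png

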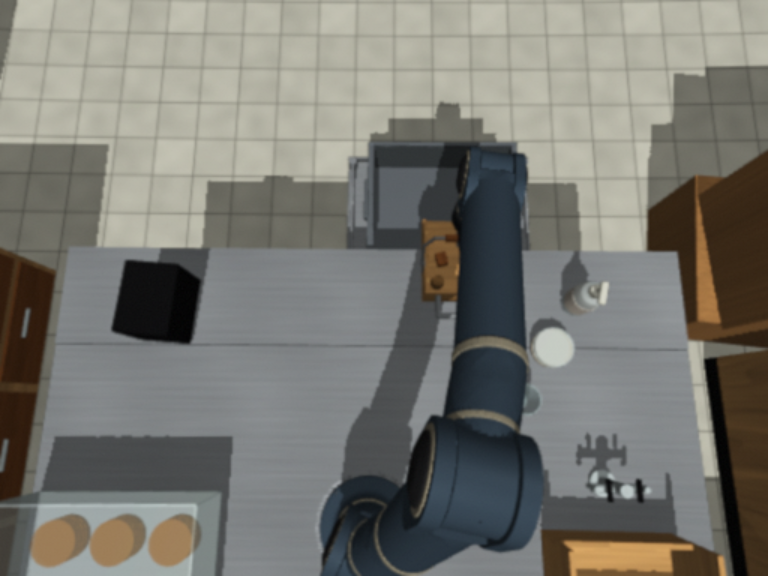

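The caddy hangs level across the bench edge (side view: body around (395,220), pull at (455,212)) and its load is still in. I'll measure where its back and lip are before lowering.

```bash
cat >> h.py <<'E'
def caddyside(im,d,yc=-.19,zoff=0,x0=.4):
    P=cloud('side',d); hsv=cv2.cvtColor(im,cv2.COLOR_BGR2HSV)
    R=(P[...,0]>x0)&(P[...,0]<.75)&(np.abs(P[...,1]-yc)<.13)&(P[...,2]>zoff-.01)&(P[...,2]<zoff+.1)&(hsv[...,1]>80)
    # near (+y) wall outer
    w=R&(P[...,1]>yc+.06)&(P[...,1]<yc+.095)
    q=P[w]; q=q[q[:,2]<zoff+0.085]
    if len(q)>20:
        f=np.polyfit(q[:,0],q[:,1],1); print('near wall yaw',np.degrees(np.arctan(f[0])),'y mid',q[:,1].mean().round(4),'xrange',np.percentile(q[:,0],[1,99]).round(4),'z',np.percentile(q[:,2],[1,99]).round(4))
    for z0 in np.arange(.01,.1,.015):
        k=q[np.abs(q[:,2]-zoff-z0)<.006]
        if len(k): print('  z',round(z0,3),len(k),'x',k[:,0].min().round(4),k[:,0].max().round(4))
    a=P[R]; print('all',np.percentile(a,[1,99],axis=0).round(4).tolist())
E
python3 - <<'E'
from h import *
z=np.load('side6.npz'); caddyside(z['im'],z['d'],zoff=.067)
cv2.imwrite('pics/s6c.png',cv2.resize(z['im'][60:190,200:350],None,fx=5,fy=4.6,interpolation=2))
E
```

```text
near wall yaw 0.1588582310556058 y mid -0.1175 xrange [0.4945 0.6748] z [0.0698 0.15  ]
  z 0.01 174 x 0.4945 0.6836
  z 0.025 196 x 0.4944 0.6762
  z 0.04 182 x 0.4939 0.6749
  z 0.055 162 x 0.4947 0.6717
  z 0.07 96 x 0.494 0.6155
  z 0.085 39 x 0.4938 0.5737
all [[0.4939, -0.265, 0.0694], [0.6808, -0.1131, 0.1563]]
```

View pics/s6c.png

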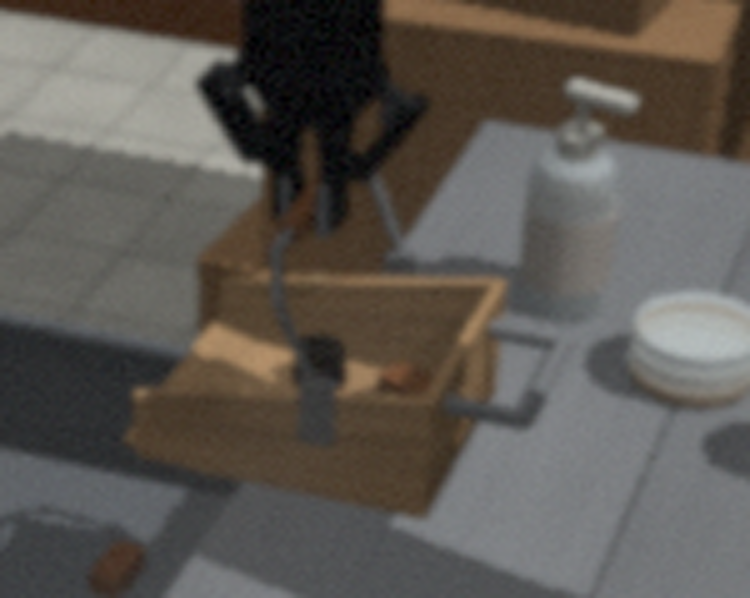

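Back wall at x=0.494 gives an origin of 0.589, with the lip at 0.684 (edge at 0.639, so 45 mm out). It is level, yaw ≈ 0. Lowering it gently.

Run:
```python
from h import *
manip.movel((.595,-.19,.180),0.06); st()
h=manip.movel((.595,-.19,.160),0.02,threshold=3); print(h); s=st()
```

```text
t 22.99 p [ 0.5954 -0.1901  0.1805] op 0.0143 F [ 0.6 -0.1 -6.3] q [ 0.4   0.46 -0.22  1.72  0.12  0.97  0.14]
True
t 23.61 p [ 0.5956 -0.1897  0.1689] op 0.0137 F [2.2 0.2 3.1] q [ 0.4   0.48 -0.22  1.73  0.12  0.94  0.14]
```

Run:
```python
from h import *
manip.set_gripper(0.05); st()
manip.movel((.595,-.19,.26),0.15)
manip.movel((.449,-.19,.20),0.2); manip.set_gripper(0.042); s=st()
im,d=manip.capture('side'); np.savez('side7.npz',im=im,d=d); caddyside(im,d,zoff=0)
cv2.imwrite('pics/s7c.png',cv2.resize(im[60:190,200:350],None,fx=5,fy=4.6,interpolation=2))
P=cloud('side',d); hsv=cv2.cvtColor(im,cv2.COLOR_BGR2HSV)
k=(P[...,0]>.43)&(P[...,0]<.488)&(np.abs(P[...,1]+.19)<.07)&(P[...,2]>.045)&(P[...,2]<.095); q=P[k]; print('pull',k.sum(),np.percentile(q,[3,50,97],axis=0).round(4).tolist())
k&=P[...,0]<.458; q=P[k]; print('bar',k.sum(),q.mean(0),np.percentile(q,[3,97],axis=0).round(4).tolist())
```

```text
t 24.04 p [ 0.593  -0.1895  0.1665] op 0.0497 F [0.  0.9 0.6] q [ 0.4   0.48 -0.22  1.74  0.12  0.95  0.14]
t 26.01 p [ 0.4498 -0.1899  0.2002] op 0.0418 F [-0.5 -0.4 -0.2] q [ 0.51  0.23 -0.23  2.01  0.07  0.91  0.25]
near wall yaw -0.04074579960297567 y mid -0.1183 xrange [0.4942 0.671 ] z [0.0049 0.0831]
  z 0.01 140 x 0.4932 0.6811
  z 0.025 169 x 0.4931 0.676
  z 0.04 154 x 0.4941 0.6708
  z 0.055 163 x 0.4944 0.6738
  z 0.07 104 x 0.4935 0.6209
  z 0.085 34 x 0.4961 0.5496
all [[0.4937, -0.2644, 0.0031], [0.6799, -0.1139, 0.0904]]
pull 175 [[0.4438, -0.2385, 0.0665], [0.4547, -0.1827, 0.0736], [0.4868, -0.1403, 0.078]]
bar 97 [ 0.44915411 -0.18509087  0.0737875 ] [[0.4435, -0.2358, 0.0677], [0.4569, -0.1419, 0.0781]]
```

View pics/s7c.png

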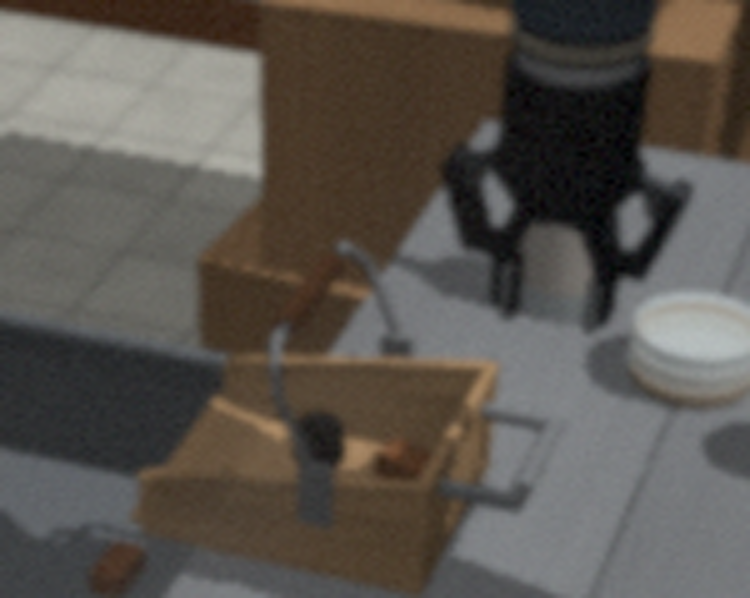

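The caddy stands square (back wall x=0.494 → origin 0.5887), with the bail leaning forward at (310,290) and the pull bar measured at x=0.449, y=−0.189. I'll take the pull, gripping near the fingertips for wall clearance.

Run:
```python
from h import *
manip.movel((.449,-.19,.11),0.2)
h=manip.movel((.449,-.19,.078),0.08,threshold=6); print(h); st()
manip.set_gripper(0.0); s=st()
E0=.639; c=.0503
def pp(th):
    t=np.radians(th); a=c+.14
    return (E0-a*np.cos(t)+.07*np.sin(t), -.19, a*np.sin(t)+.07*np.cos(t)+.008)
print([manip.ik(pp(t),Rz(0)) is not None for t in (0,20,40,60,70)])
for th in (6,12): manip.movel(pp(th),0.06); st()
im,d=manip.capture('side'); np.savez('side8.npz',im=im,d=d)
cv2.imwrite('pics/s8c.png',cv2.resize(im[60:190,200:350],None,fx=5,fy=4.6,interpolation=2))
```

```text
False
t 27.21 p [ 0.4493 -0.1901  0.0783] op 0.0423 F [ 0.6 -0.2 -0.3] q [ 0.48  0.41 -0.2   2.11  0.13  0.63  0.18]
t 27.61 p [ 0.4497 -0.1902  0.0787] op 0.0097 F [-0.   0.3  6.4] q [ 0.48  0.41 -0.2   2.11  0.13  0.63  0.18]
[True, True, True, True, True]
t 28.11 p [ 0.457  -0.19    0.0976] op 0.0094 F [-0.2  0.6 -3.6] q [ 0.48  0.39 -0.21  2.09  0.12  0.68  0.19]
t 28.61 p [ 0.4681 -0.19    0.1163] op 0.0093 F [ 1.9 -0.1 -5.1] q [ 0.47  0.38 -0.21  2.05  0.11  0.73  0.19]
```

View pics/s8c.png

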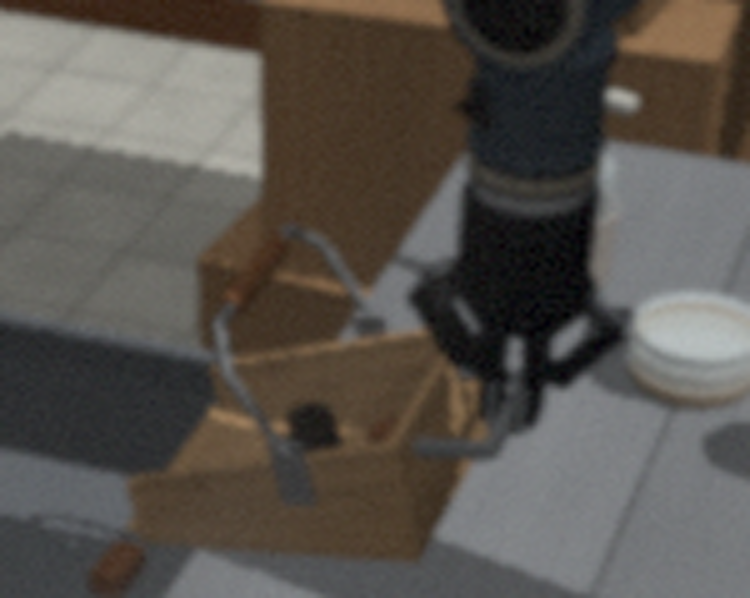

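Tipping works: the caddy is pivoting on the edge and the pull is held. Continuing.

```bash
cat > tip.py <<'E'
from h import *
E0=.639; c=.0503
def pp(th,dz=.008):
    t=np.radians(th); a=c+.14
    return (E0-a*np.cos(t)+.07*np.sin(t), -.19, a*np.sin(t)+.07*np.cos(t)+dz)
def shot(k):
    im,d=manip.capture('side'); np.savez(f'side{k}.npz',im=im,d=d)
    cv2.imwrite(f'pics/s{k}c.png',cv2.resize(im[60:190,180:330],None,fx=5,fy=4.6,interpolation=2))
E
python3 - <<'E'
from tip import *
for th in (20,28,36): manip.movel(pp(th),0.08); st()
shot(9)
for th in (43,50,56,62): manip.movel(pp(th),0.08); st()
manip.wait(.5); shot(10)
E
```

```text
t 29.16 p [ 0.4847 -0.19    0.139 ] op 0.0097 F [ 2.  -0.9 -4.8] q [ 0.47  0.36 -0.21  2.    0.11  0.79  0.19]
t 29.66 p [ 0.5045 -0.19    0.1593] op 0.0098 F [ 2.6 -0.1 -4.8] q [ 0.46  0.36 -0.22  1.94  0.1   0.85  0.19]
t 30.16 p [ 0.5256 -0.1899  0.1759] op 0.0096 F [ 1.3 -0.3 -6.1] q [ 0.44  0.37 -0.22  1.88  0.1   0.91  0.18]
t 30.67 p [ 0.5475 -0.19    0.1889] op 0.0093 F [ 0.5  0.  -5.3] q [ 0.43  0.39 -0.22  1.82  0.1   0.95  0.17]
t 31.12 p [ 0.5698 -0.1899  0.1983] op 0.0094 F [ 0.1 -0.9 -6.6] q [ 0.42  0.41 -0.22  1.76  0.1   0.99  0.16]
t 31.54 p [ 0.5903 -0.1899  0.2046] op 0.0097 F [ 0.   0.1 -5.6] q [ 0.4   0.43 -0.21  1.71  0.1   1.02  0.15]
t 31.96 p [ 0.6114 -0.1898  0.2088] op 0.0094 F [-0.6  0.1 -6.1] q [ 0.39  0.46 -0.21  1.65  0.11  1.04  0.14]
```

View pics/s10c.png

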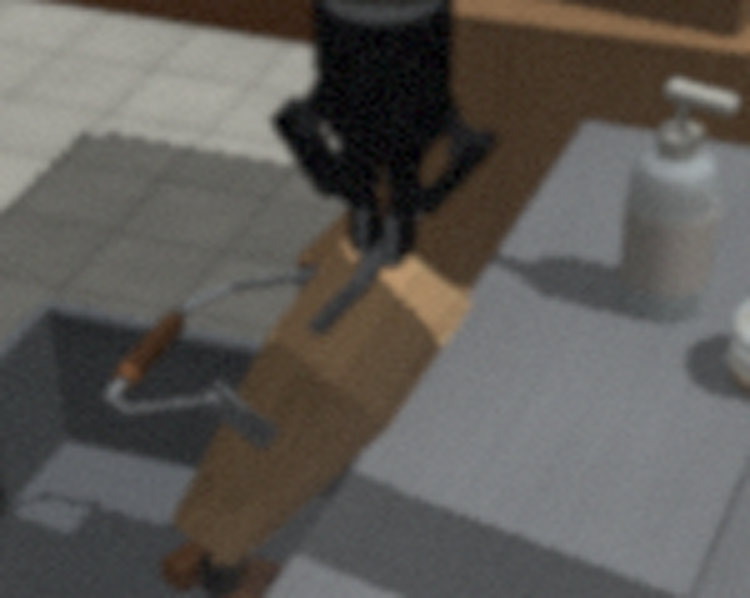

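View pics/s9c.png

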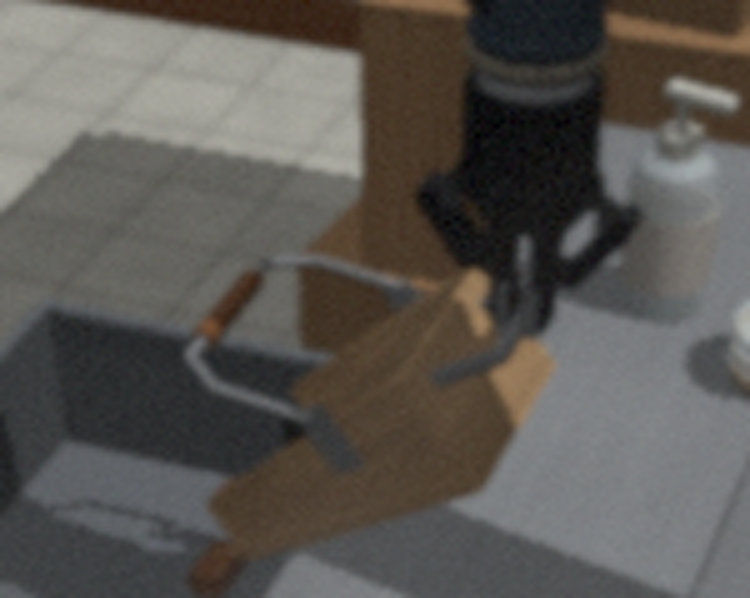

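Run:
```python
from tip import *
manip.movel(pp(68),0.08); manip.wait(.3); st()
im,d=manip.capture('side'); cv2.imwrite('pics/s11.png',cv2.resize(im[110:240,130:290],None,fx=5,fy=4.6,interpolation=2))
im,d=manip.capture('top'); cv2.imwrite('pics/t11.png',cv2.resize(im[80:200,220:380],None,fx=5,fy=5,interpolation=2))
```

```text
t 33.23 p [ 0.6323 -0.1901  0.2107] op 0.0092 F [-0.3  0.2 -6.6] q [ 0.38  0.49 -0.21  1.6   0.11  1.07  0.14]
```

View pics/s11.png

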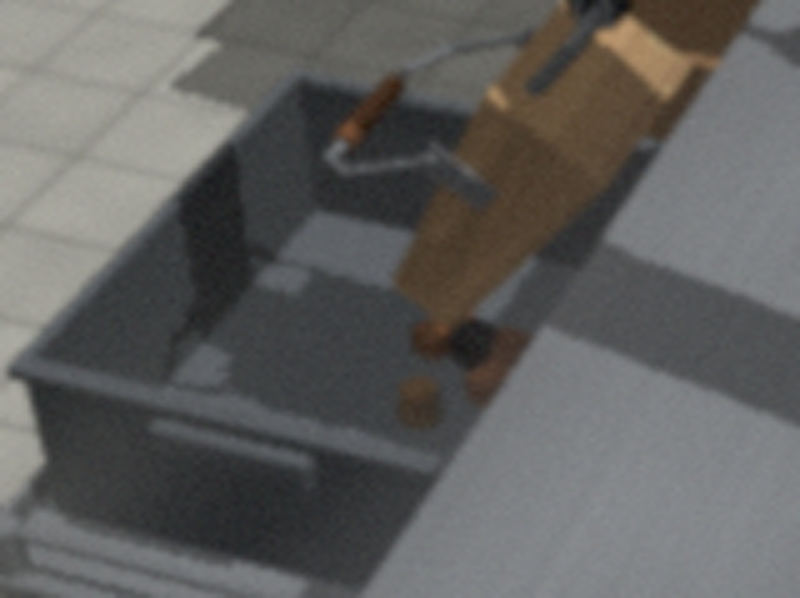

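View pics/t11.png

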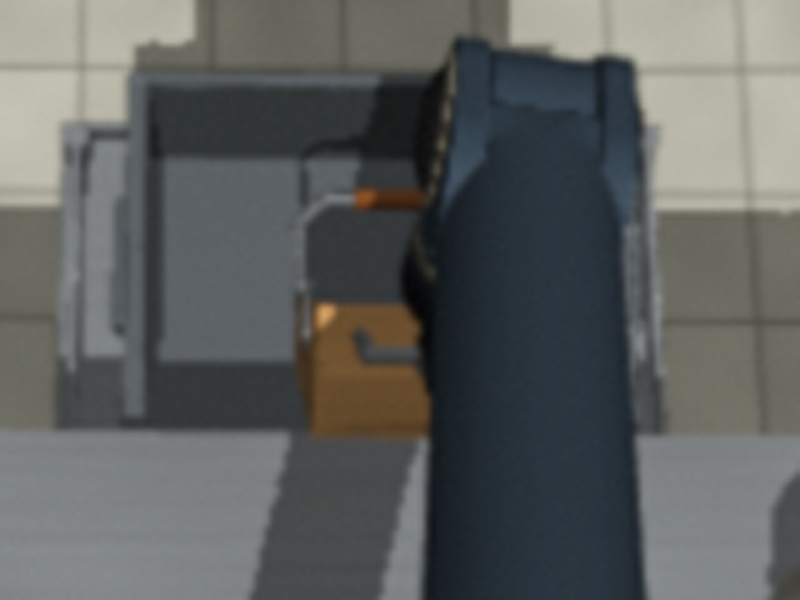

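Tub view: the bung at (470,340), offcuts at (430,335) and (500,365), and a cork at (418,400); others may be hidden behind the caddy. I'll lower it partway and check inside.

Run:
```python
from tip import *
for th in (60,50,40,30,20,10): manip.movel(pp(th),0.12)
st()
im,d=manip.capture('side'); np.savez('side12.npz',im=im,d=d); cv2.imwrite('pics/s12.png',cv2.resize(im[70:220,150:340],None,fx=4,fy=4,interpolation=2))
```

```text
t 35.92 p [ 0.4632 -0.1899  0.1101] op 0.0086 F [-1.8  0.4 -1.1] q [ 0.48  0.38 -0.21  2.06  0.12  0.72  0.19]
```

View pics/s12.png

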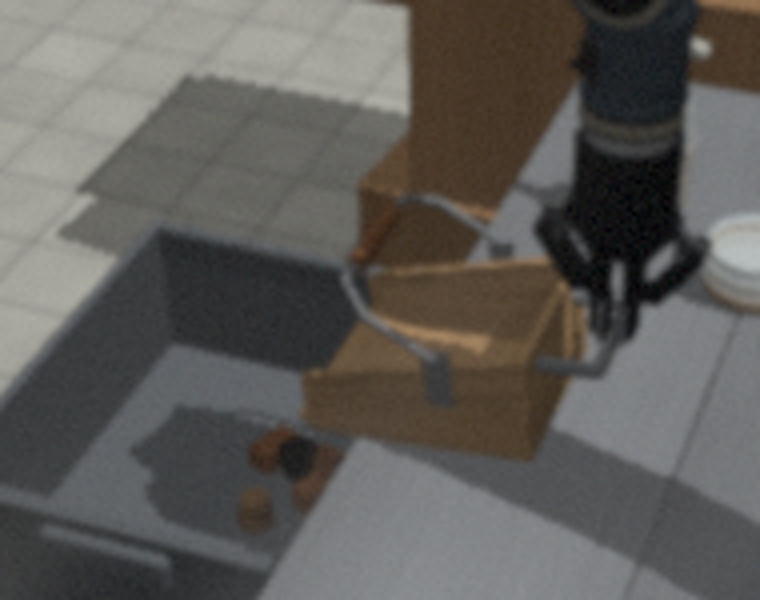

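Run:
```python
from tip import *
im,d=manip.capture('top'); np.savez('top13.npz',im=im,d=d); cv2.imwrite('pics/t13.png',cv2.resize(im[90:200,230:370],None,fx=5.5,fy=5.4,interpolation=2))
s=np.load('side12.npz')['im']; a=cv2.resize(s[165:205,200:250],None,fx=14,fy=14,interpolation=2); cv2.imwrite('pics/s12z.png',cv2.convertScaleAbs(a,alpha=1.8))
```

```text
(no output)
```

View pics/t13.png

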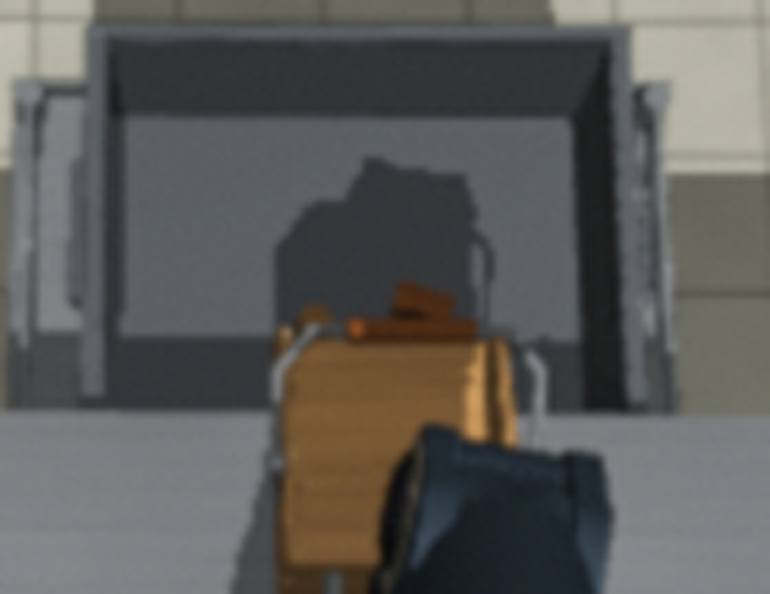

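View pics/s12z.png

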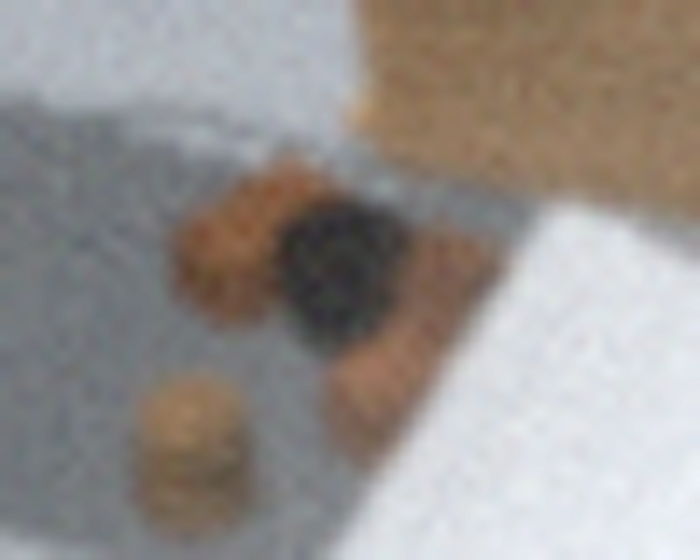

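The two views together cover the caddy floor, and it is empty: the top view shows the near and front part, the side view the far part. Lowering it gently and drawing it back.

Run:
```python
from tip import *
manip.movel(pp(3),0.06); st()
p=pp(0); h=manip.movel((p[0],p[1],p[2]-.004),0.02,threshold=4); print(h); s=st()
im,d=manip.capture('side'); caddyside(im,d)
print([manip.ik((x,-.19,.078),Rz(0)) is not None for x in (.40,.385,.375,.365)])
```

```text
t 36.58 p [ 0.4538 -0.1902  0.0892] op 0.0081 F [-1.5  1.4 15. ] q [ 0.48  0.4  -0.2   2.1   0.13  0.66  0.19]
True
t 36.8 p [ 0.4546 -0.1902  0.0898] op 0.0081 F [-0.8  1.1 11.2] q [ 0.48  0.4  -0.2   2.1   0.13  0.66  0.19]
near wall yaw 0.33079633968039457 y mid -0.1177 xrange [0.4982 0.6757] z [0.0057 0.0829]
  z 0.01 135 x 0.4983 0.6843
  z 0.025 163 x 0.497 0.6778
  z 0.04 158 x 0.4976 0.6757
  z 0.055 155 x 0.4977 0.6747
  z 0.07 96 x 0.4979 0.6278
  z 0.085 33 x 0.4983 0.55
all [[0.4978, -0.2641, 0.003], [0.6836, -0.1136, 0.0897]]
[True, True, True, True]
```

The caddy is already flat on the bench (back wall x=0.498), but the bar slipped down toward the fingertips. I'll re-grip and then draw it back.

Run:
```python
from tip import *
manip.set_gripper(0.042); st()
h=manip.movel((.453,-.19,.076),0.06,threshold=6); print(h); st()
manip.set_gripper(0.0); st()
manip.movel((.420,-.19,.077),0.06); st()
manip.movel((.378,-.19,.077),0.06); st()
im,d=manip.capture('side'); caddyside(im,d,x0=.38)
cv2.imwrite('pics/s14.png',cv2.resize(im[70:220,150:340],None,fx=4,fy=4,interpolation=2))
```

```text
t 37.27 p [ 0.4532 -0.1899  0.0888] op 0.0418 F [-0.2  0.2 -0.3] q [ 0.48  0.4  -0.2   2.1   0.13  0.66  0.19]
False
t 37.64 p [ 0.4525 -0.1898  0.0753] op 0.0421 F [0.  0.7 0.4] q [ 0.47  0.42 -0.2   2.11  0.14  0.63  0.18]
t 38.03 p [ 0.4535 -0.1901  0.0764] op 0.0095 F [0.1 0.4 2.6] q [ 0.47  0.42 -0.2   2.11  0.14  0.63  0.18]
t 38.73 p [ 0.4184 -0.1899  0.0766] op 0.0095 F [-1.3 -0.8 -2. ] q [ 0.5   0.38 -0.2   2.18  0.13  0.6   0.2 ]
t 39.58 p [ 0.377  -0.1899  0.0768] op 0.0097 F [-2.3  0.4 -2. ] q [ 0.54  0.34 -0.21  2.26  0.13  0.56  0.24]
near wall yaw 0.11713037558815131 y mid -0.1177 xrange [0.4208 0.5954] z [0.0053 0.0832]
  z 0.01 147 x 0.4208 0.6082
  z 0.025 179 x 0.4204 0.6005
  z 0.04 176 x 0.4203 0.5952
  z 0.055 155 x 0.4201 0.595
  z 0.07 106 x 0.4209 0.5465
  z 0.085 43 x 0.421 0.4754
all [[0.4203, -0.2637, 0.0033], [0.6042, -0.1134, 0.0903]]
```

View pics/s14.png

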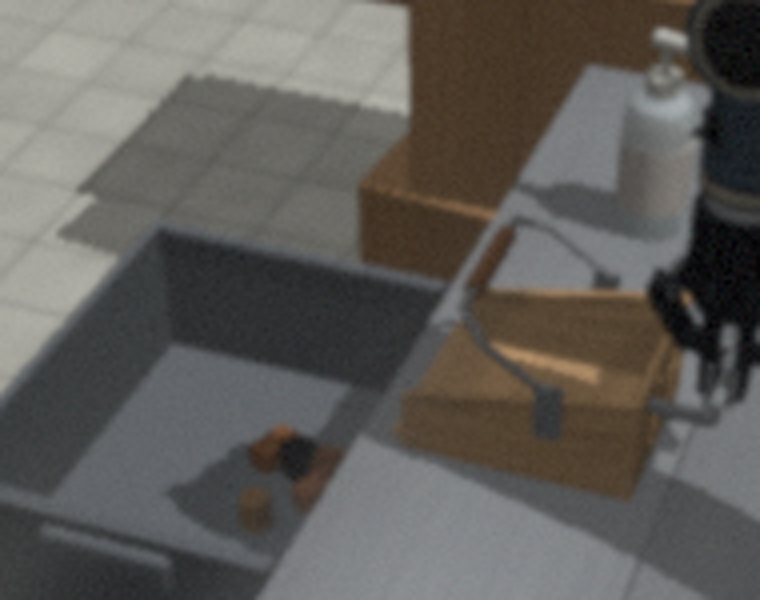

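Lip now at x≈0.61, about 28 mm behind the edge. Release, back off, and do the final checks with both cameras.

Run:
```python
from tip import *
manip.set_gripper(0.042); st()
manip.movel((.377,-.19,.25),0.15)
manip.movep((.42,.25,.30),Rz(0)); st()
for n in('side','top'):
    im,d=manip.capture(n); np.savez(f'{n}15.npz',im=im,d=d)
    if n=='side': caddyside(im,d,x0=.38)
    P=cloud(n,d)
    m=(P[...,2]>0.01)&(P[...,2]<.25)&(P[...,0]>0.25)&(P[...,0]<.64)&(P[...,1]<0)&(P[...,1]>-.6)
    nn,l,s,c=cv2.connectedComponentsWithStats(m.astype(np.uint8))
    for i in range(1,nn):
        if s[i,4]>25: q=P[l==i]; print(n,np.round(c[i]),s[i,4],'min',np.percentile(q,2,axis=0).round(3),'max',np.percentile(q,98,axis=0).round(3))
im=np.load('top15.npz')['im']; cv2.imwrite('pics/t15.png',cv2.resize(im[90:290,210:420],None,fx=3.8,fy=3,interpolation=2))
im=np.load('side15.npz')['im']; cv2.imwrite('pics/s15.png',cv2.resize(im[70:220,150:390],None,fx=3.3,fy=3.3,interpolation=2))
```

```text
t 40.04 p [ 0.3785 -0.19    0.0772] op 0.042 F [ 0.3  0.2 -0. ] q [ 0.54  0.34 -0.21  2.25  0.13  0.56  0.24]
t 42.98 p [0.4206 0.2487 0.2996] op 0.0419 F [ 0.1 -0.4 -0.2] q [ 0.1   0.2  -0.82  1.86  0.16  1.15 -0.78]
near wall yaw 0.43377480620393416 y mid -0.1177 xrange [0.4207 0.5948] z [0.0043 0.0773]
  z 0.01 58 x 0.4209 0.5631
  z 0.025 54 x 0.4208 0.5923
  z 0.04 50 x 0.4198 0.5957
  z 0.055 26 x 0.4206 0.5945
  z 0.07 13 x 0.4202 0.4743
  z 0.085 1 x 0.4221 0.4221
all [[0.4203, -0.2644, 0.0032], [0.5914, -0.1142, 0.0915]]
side [314. 106.] 735 min [ 0.474 -0.493  0.014] max [ 0.533 -0.452  0.185]
side [339. 135.] 542 min [ 0.353 -0.458  0.012] max [ 0.436 -0.374  0.049]
side [311. 160.] 1005 min [ 0.372 -0.27   0.012] max [ 0.507 -0.116  0.093]
side [371. 150.] 536 min [ 0.251 -0.371  0.012] max [ 0.304 -0.305  0.09 ]
side [253. 173.] 38 min [ 0.585 -0.122  0.017] max [ 0.602 -0.114  0.054]
side [291. 181.] 73 min [ 0.461 -0.122  0.018] max [ 0.479 -0.113  0.066]
side [269. 182.] 28 min [ 0.52  -0.121  0.011] max [ 0.559 -0.113  0.02 ]
top [304. 201.] 1254 min [ 0.374 -0.275  0.011] max [ 0.611 -0.117  0.144]
top [390. 198.] 539 min [ 0.476 -0.501  0.017] max [ 0.532 -0.459  0.188]
top [368. 231.] 627 min [ 0.353 -0.463  0.014] max [ 0.438 -0.381  0.053]
top [350. 265.] 263 min [ 0.251 -0.373  0.011] max [ 0.308 -0.31   0.093]
```

View pics/t15.png

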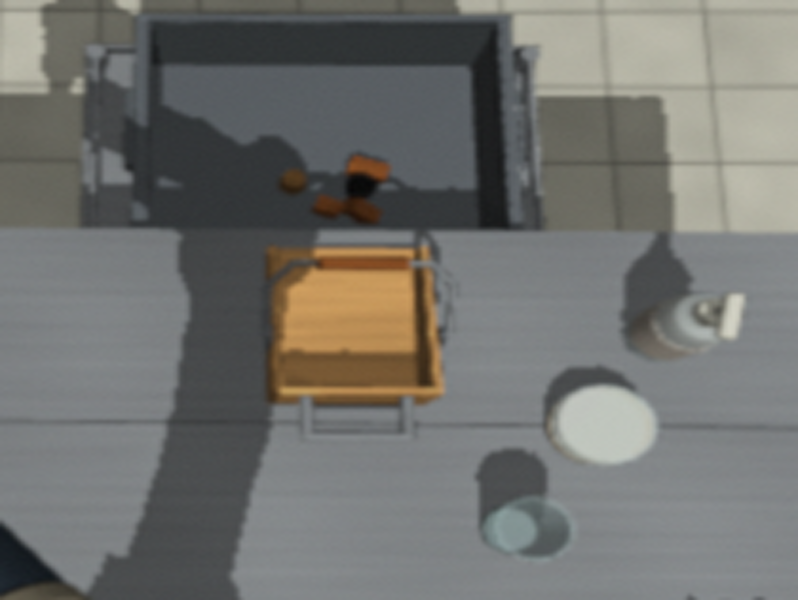

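View pics/s15.png

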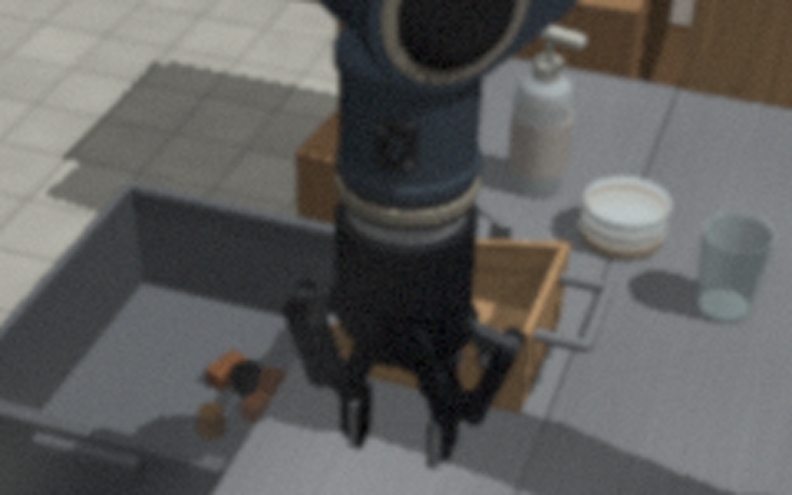

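Run:
```python
from h import *
z=np.load('top15.npz'); im,d=z['im'],z['d']
a=cv2.resize(im[120:170,270:330],None,fx=13,fy=11,interpolation=cv2.INTER_CUBIC); cv2.imwrite('pics/t15z.png',cv2.convertScaleAbs(a,alpha=1.8))
a=cv2.resize(im[165:235,270:335],None,fx=11,fy=8.5,interpolation=cv2.INTER_CUBIC); cv2.imwrite('pics/t15c.png',cv2.convertScaleAbs(a,alpha=1.3))
P=cloud('top',d); hsv=cv2.cvtColor(im,cv2.COLOR_BGR2HSV)
m=(P[...,2]<-.05)&(P[...,2]>-.2)&(P[...,0]<.95)&(P[...,0]>.65)&(P[...,1]<0)&(P[...,1]>-.37)&((hsv[...,1]>100)|(P[...,2]>-.15))
m&=(P[...,1]<-.03)&(P[...,1]>-.34)&(P[...,0]<.9)
n,l,s,c=cv2.connectedComponentsWithStats(m.astype(np.uint8))
for i in range(1,n):
    if s[i,4]>5: q=P[l==i]; print(c[i].round(1),s[i,4],q.mean(0).round(3),'min',q.min(0).round(3),q.max(0).round(3))
```

```text
[303.5 153.3] 227 [ 0.739 -0.234 -0.138] min [ 0.695 -0.27  -0.165] [ 0.792 -0.186 -0.119]
[287.  149.7] 43 [ 0.754 -0.165 -0.138] min [ 0.743 -0.178 -0.157] [ 0.77  -0.152 -0.13 ]
```

View pics/t15z.png

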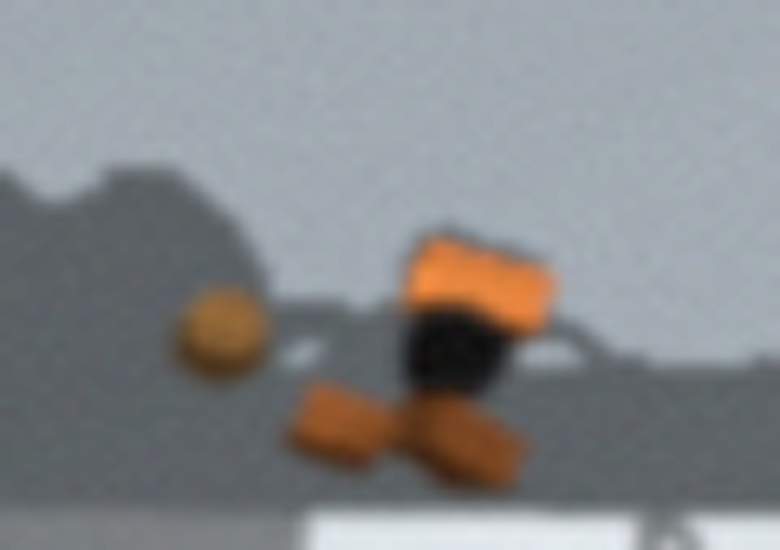

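View pics/t15c.png

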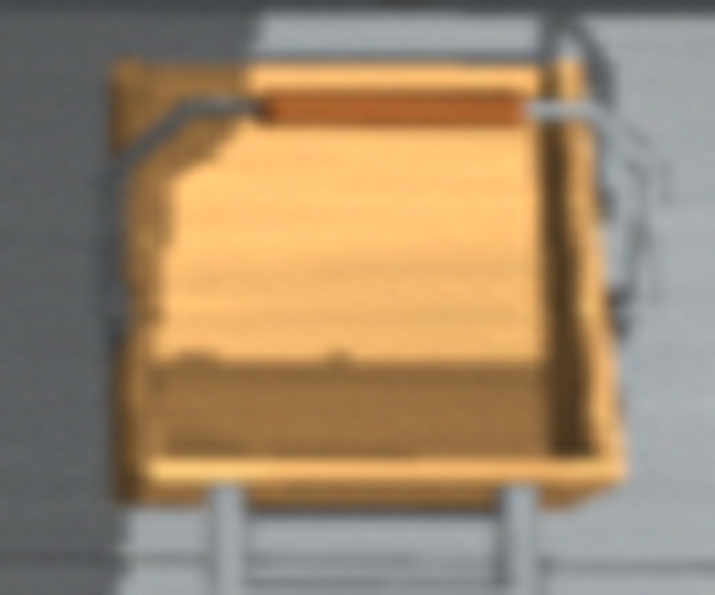

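Run:
```python
from h import *
z=np.load('top6.npz'); a=cv2.resize(z['im'][140:210,270:320],None,fx=8,fy=8,interpolation=cv2.INTER_CUBIC)
z=np.load('top13.npz'); b=cv2.resize(z['im'][140:210,275:320],None,fx=8,fy=8,interpolation=cv2.INTER_CUBIC)
cv2.imwrite('pics/cmp.png',cv2.convertScaleAbs(np.hstack([a,b]),alpha=1.4))
z=np.load('top15.npz'); P=cloud('top',z['d'])
for y0 in np.arange(-.25,-.12,.02):
    print(round(y0,2),[ (round(float(np.nanmax(k)),3) if len(k:=P[(np.abs(P[...,1]-y0)<.01)&(np.abs(P[...,0]-x)<.008)][:,2]) else None) for x in np.arange(.43,.62,.016)])
cv2.imwrite('pics/t15f.png',cv2.convertScaleAbs(cv2.resize(z['im'][60:260],None,fx=1.5,fy=1.5),alpha=1.3))
```

```text
-0.25 [0.095, 0.014, 0.014, 0.012, 0.013, 0.014, 0.013, 0.012, 0.14, 0.012, 0.011, 0.018]
-0.23 [0.094, 0.011, 0.013, 0.013, 0.011, 0.014, 0.011, 0.012, 0.148, 0.143, 0.013, 0.019]
-0.21 [0.096, 0.013, 0.013, 0.013, 0.015, 0.012, 0.011, 0.012, 0.147, 0.145, 0.012, 0.019]
-0.19 [0.095, 0.011, 0.015, 0.01, 0.009, 0.013, 0.012, 0.015, 0.148, 0.146, 0.013, 0.022]
-0.17 [0.095, 0.013, 0.014, 0.011, 0.012, 0.013, 0.013, 0.013, 0.146, 0.144, 0.017, 0.02]
-0.15 [0.095, 0.013, 0.012, 0.013, 0.011, 0.014, 0.013, 0.012, 0.144, 0.142, 0.015, 0.02]
-0.13 [0.094, 0.09, 0.087, 0.085, 0.078, 0.076, 0.074, 0.132, 0.144, 0.064, 0.058, 0.058]
```

View pics/cmp.png

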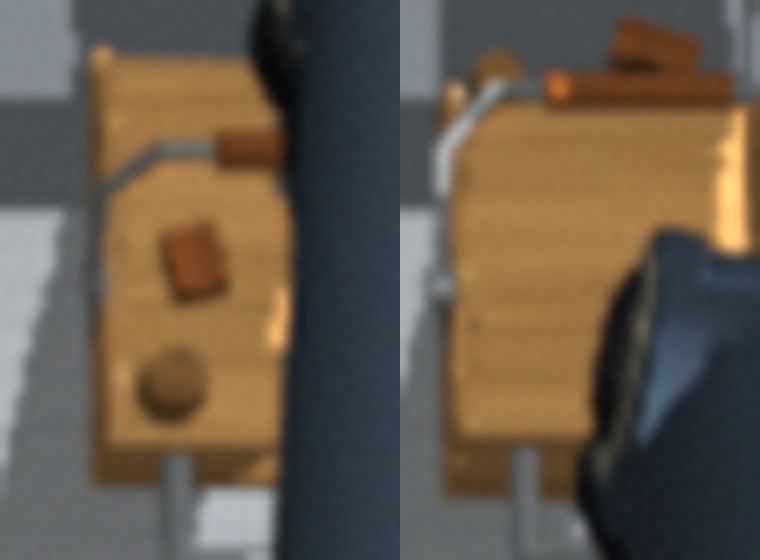

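View pics/t15f.png

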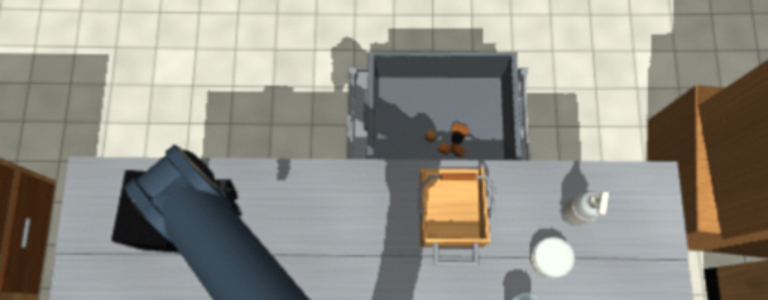

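Run:
```python
from h import *
for n in('top','side'):
    for k in (0,15):
        z=np.load(f'{n}{k}.npz'); P=cloud(n,z['d'])
        for nm,b in(('beaker',(.24,.33,-.40,-.28)),('dishes',(.34,.45,-.48,-.36)),('sanit',(.45,.55,-.53,-.43))):
            q=P[(P[...,2]>.012)&(P[...,2]<.2)&(P[...,0]>b[0])&(P[...,0]<b[1])&(P[...,1]>b[2])&(P[...,1]<b[3])]; print(n,k,nm,len(q),q.mean(0).round(4) if len(q) else '')
st(); manip.sign_off(); st()
```

```text
top 0 beaker 280 [ 0.277  -0.3492  0.0616]
top 0 dishes 623 [ 0.395  -0.4204  0.0457]
top 0 sanit 534 [ 0.4996 -0.4777  0.1124]
top 15 beaker 276 [ 0.277  -0.3489  0.0614]
top 15 dishes 622 [ 0.3953 -0.4203  0.0457]
top 15 sanit 537 [ 0.4996 -0.4775  0.1116]
side 0 beaker 586 [ 0.274  -0.3308  0.0606]
side 0 dishes 531 [ 0.3933 -0.4063  0.0387]
side 0 sanit 733 [ 0.501  -0.4689  0.0934]
side 15 beaker 583 [ 0.2738 -0.3305  0.0607]
side 15 dishes 531 [ 0.3933 -0.4059  0.0387]
side 15 sanit 728 [ 0.5008 -0.4685  0.0926]
t 43.08 p [0.4206 0.2487 0.2997] op 0.0421 F [-0.1 -0.3  0.8] q [ 0.1   0.2  -0.82  1.86  0.16  1.15 -0.78]
the job is handed in; nothing more can be done
the job is handed in; nothing more can be done
```

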